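# Set out the check weights for the balance's linearity check

## Task

Set out the four brass check weights for the balance's linearity check: stand them upright in the divided tray, one to a bay, in order of size along the row, with the smallest in the bay nearest the balance and the largest in the bay farthest from it. Set each one down without dropping it, and leave the two vials and the amber bottle among them standing where they are.

Things in the scene. Friction and masses are not known exactly. Their poses are not given: they have to be found in the camera images.
- w500: The largest (500 g) of four plain turned-brass check weights of the same shape: a round body 42 mm in diameter and 49 mm tall, a short neck and a round grip knob 30 mm in diameter on top, 70 mm tall overall. Stands upright, loose, on the bench. Origin: centre of its underside; z runs up its axis.
- w200: The second largest (200 g) of four plain turned-brass check weights of the same shape: a round body 32 mm in diameter and 38 mm tall, a short neck and a round grip knob 23 mm in diameter on top, 54 mm tall overall. Stands upright, loose, on the bench. Origin: centre of its underside; z runs up its axis.
- w100: The second smallest (100 g) of four plain turned-brass check weights of the same shape: a round body 25 mm in diameter and 30 mm tall, a short neck and a round grip knob 18 mm in diameter on top, 43 mm tall overall. Stands upright, loose, on the bench. Origin: centre of its underside; z runs up its axis.
- w50: The smallest (50 g) of four plain turned-brass check weights of the same shape: a round body 20 mm in diameter and 23 mm tall, a short neck and a round grip knob 15 mm in diameter on top, 33 mm tall overall. Stands upright, loose, on the bench. Origin: centre of its underside; z runs up its axis.
- tray: Low open aluminium tray with grey felt in it, fixed to the bench: 96 mm (its x) by 260 mm (its y), three thin dividers across it make four equal bays in a row along its y. Bay centres at x = 0, y = -96, -32, +32, +96 mm; each bay is 88 mm (x) by 60 mm (y) inside; walls and dividers are 4 mm thick with their tops 10 mm above the bench; the floor of the bays is 4 mm above the bench. Origin: centre of its underside, at bench level.
- balance_panel (a point): Middle of the display panel (62 mm up, on the side facing the robot) of the fixed precision balance: white, 300 mm deep, 200 mm wide, 80 mm high, with a 170 mm square steel pan 155 mm behind this point. It stands beyond one end of the tray's row, on the robot's left or right; on the other side stands a grey dry-block heater of like size whose block is full of holes.
- vial_a: Small loose glass sample vial with a black screw cap, 23 mm in diameter, 46 mm tall, standing among the weights; not part of the job, leave it standing where it is. Origin: centre of its underside; z up its axis.
- vial_b: Small loose glass sample vial with a black screw cap, 23 mm in diameter, 46 mm tall, standing among the weights; not part of the job, leave it standing where it is. Origin: centre of its underside; z up its axis.
- amber: Small loose amber glass bottle with a white cap, 33 mm in diameter, 54 mm tall, standing among the weights; not part of the job, leave it standing where it is. Origin: centre of its underside; z up its axis.

How it is judged:
At the end, for the whole second after the job is handed in: All four weights upright (0.1 rad) and at rest on the tray's floor, one per bay (axis within 26 mm of the bay centre along the row, 42 mm across), smallest in the end bay towards the balance, rising to the largest at the far end; vials and amber bottle upright within 30 mm of their starts (((world y of balance_panel above 0 m and (y of w500 in the frame of tray between -0.122 and -0.07 m and x of w500 in the frame of tray between -0.042 and 0.042 m and z of w500 in the frame of tray between 0 and 0.007 m) and (y of w200 in the frame of tray between -0.058 and -0.006 m and x of w200 in the frame of tray between -0.042 and 0.042 m and z of w200 in the frame of tray between 0 and 0.007 m) and (y of w100 in the frame of tray between 0.006 and 0.058 m and x of w100 in the frame of tray between -0.042 and 0.042 m and z of w100 in the frame of tray between 0 and 0.007 m) and (y of w50 in the frame of tray between 0.07 and 0.122 m and x of w50 in the frame of tray between -0.042 and 0.042 m and z of w50 in the frame of tray between 0 and 0.007 m)) or (world y of balance_panel below 0 m and (y of w500 in the frame of tray between 0.07 and 0.122 m and x of w500 in the frame of tray between -0.042 and 0.042 m and z of w500 in the frame of tray between 0 and 0.007 m) and (y of w200 in the frame of tray between 0.006 and 0.058 m and x of w200 in the frame of tray between -0.042 and 0.042 m and z of w200 in the frame of tray between 0 and 0.007 m) and (y of w100 in the frame of tray between -0.058 and -0.006 m and x of w100 in the frame of tray between -0.042 and 0.042 m and z of w100 in the frame of tray between 0 and 0.007 m) and (y of w50 in the frame of tray between -0.122 and -0.07 m and x of w50 in the frame of tray between -0.042 and 0.042 m and z of w50 in the frame of tray between 0 and 0.007 m))) and angle between each of w500, w200, w100, w50's own z axis and vertical below 0.1 rad and linear speed of each of w500, w200, w100, w50 below 0.02 m/s and distance of each of vial_a, vial_b, amber from where it was at the start of the episode below 0.03 m and angle between each of vial_a, vial_b, amber's own z axis and vertical below 0.3 rad); the robot touches nothing.
It fails at once if a vial or the amber bottle is knocked over or shifted by more than 50 mm (angle between any of vial_a, vial_b, amber's own z axis and vertical above 0.6 rad or distance of any of vial_a, vial_b, amber from where it was at the start of the episode above 0.05 m).
It fails at once if a weight is dropped (falls freely, out of the fingers, faster than 0.5 m/s: about 13 mm) ((linear speed of w500 above 0.5 m/s and contact force between w500 and the fingers below 0.05 N) or (linear speed of w200 above 0.5 m/s and contact force between w200 and the fingers below 0.05 N) or (linear speed of w100 above 0.5 m/s and contact force between w100 and the fingers below 0.05 N) or (linear speed of w50 above 0.5 m/s and contact force between w50 and the fingers below 0.05 N)).
It also fails if it takes over 88 s, if anything falls off the work surface, if the arm or the gripper's body presses on something with over 40 N, if the wrist force passes 120 N, or if a joint passes its speed limit or range.

## Robot

A 6-joint arm with a two-finger parallel gripper is mounted at the origin on the work surface. World frame = base frame: x ahead of the robot, y to its left, z up, the work surface at z = 0. Lengths are in m, angles in rad, forces in N, time in s.
With the tool pointing down it reaches from about 0.3 to 0.875 m from the base axis. Payload 6.4 kg.
Tool frame: the origin (TCP) lies at the very end of the fingers, on their centre line; the grasp point (between the pads) lies ctrl.pinch_z behind it (ctrl.pinch_z is the distance from the TCP to the grasp point, in m); y points along the fingers, z is the direction in which the jaws open and shut, and the axes are right-handed (so a half turn about y gives the same grasp; the last joint's range is limited). The gripper opens to 85 mm and grips with 20 to 120 N. Pads are 22 mm wide; open, the fingers measure 114 mm over their backs; the gripper's body (76 mm by 85 mm) begins 54 mm behind the grasp point. The pads swing forward as they close: fully open they stand 13 mm farther back than shut.
Start: joints at [1.045, 0.181, 1.607, -0, 1.354, -0.206], TCP at [0.181, 0.546, 0.231] pointing down, gripper open.
Joint ranges: [-2.99, 2.99], [-0.89, 2.07], [0.3, 2.58], [-1.14, 4.28], [0, 2.63], [-3.12, 3.12]. Speed limits (rad/s): [2.57, 2.57, 3.01, 3.14, 3.14, 3.14].

## Interface

Orientations are given as a unit quaternion [w, x, y, z].
In Python, from bench import ctrl gives the robot as it stands.
- The arm moves only by the shell command python3 -m pendant 'ROWS'. ROWS is JSON, one flat list of numbers, 7 for each row, row after row: the shift along the world's x, y, z in m, then the turn, a rotation vector about the world's x, y, z in degrees, then the finger opening in m, from 0 to 0.0854. In form: [tx, ty, tz, rx, ry, rz, hand, tx, ty, tz, rx, ry, rz, hand, ...]. A call has 1 to 12 rows; each row shifts and turns the commanded pose from where the row before left it; what a row does not reach is not made up. A row lasts 1/8 s, in which the tool goes at most 62.5 mm and 10.7 degrees, less where a joint would pass 70% of its speed; a pose out of reach is approached as far as the arm can. A call with a gripper value outside its range is refused whole. The fingers move at their own pace and stop on an object; the grip force is fixed at half the most. Time passes only in rows, so rows that do not move let the fingers close. It gives the time, the measured TCP pose, the force and the opening at its end, in the units of the state.
- ctrl.get_obs(): the state, without advancing time (a new reading comes with each control period).
- ctrl.camera(name): name is "side" or "top" or "wrist"; returns the picture (480x640x3 uint8, red, green, blue); there is no depth.
- ctrl.camera_info(name): a dict with "fx", "fy", "cx", "cy" (pixels), "origin" and "rotation" of the camera in the world; the wrist camera has in their place "tool_from_camera" (4x4, takes a point from camera to tool coordinates, whose origin is the TCP and whose axes are the tool frame's). Camera axes: x right, y down, z forward; pixel columns grow to the right and rows downward; lengths in m; the calibration is good to about 2 mm. A picture is of the moment at which its call begins: read the wrist's pose just before it. camera_info takes no time and is no camera call.
- ctrl.hand_in(): hands the job in, once; it reports no verdict.
Trained networks look in the newest picture that a camera, given by its name, has taken for a name from the list of things; names that differ only in an ending like _2 or _b are one class to them, and where a whole thing is asked for, a point or a joint stands for the part that bears it (a point fixed in the world has none). Each returns a list of dicts, best first, with "score" (0 to 1); they miss things now and then, are a little off and sometimes report something else, mostly with a low value. They report only what shows in the picture. A call takes as long as a camera call.
- ctrl.silhouettes(target, camera): "mask" (480x640 bool, what is visible of it) and "bbox" ([left, top, right, bottom] in pixels, round what is visible of it).
The state is a dict: "time_s": time; "q": joint angles; "dq": joint speeds; "joint_efforts": joint torques, N m; "eef_pos": TCP position; "eef_rot": TCP orientation; "wrist_force": force on the tool from outside, world axes, zero at the start; "torque": the same for the moment, N m; "opening": opening from 0.0 (shut) to 1.0 (fully open).
Only numpy, scipy, OpenCV 4.12 (cv2) and the standard library are available. Lean on these libraries where they do the work, as an engineer would, in place of code of your own. Each camera call takes 0.05 s, during which the arm holds its last target.

## Working session

There is one attempt and no reset: what is moved stays moved. The work goes in short steps, Python scripts to look and compute and a shell command to move; the robot and the scene stay as the last step left them, time stands still between calls to the robot, and variables do not carry over. Pictures are saved under pics/ and viewed, and the job is handed in when it is done.

```bash
ls; mkdir -p pics; python3 - <<'E'
from bench import ctrl
import cv2
o=ctrl.get_obs();print(o['time_s'],o['eef_pos'],o['eef_rot'],o['opening'],ctrl.pinch_z)
for n in ['top','side','wrist']:
    im=ctrl.camera(n);cv2.imwrite(f'pics/{n}0.png',im[:,:,::-1]);print(n,ctrl.camera_info(n))
E
```

```text
pics
0.0 [0.1804672  0.54536078 0.23039321] [-0.69750886  0.69866442 -0.11279471  0.11236892] 1.0022400860951135 0.0187
top {'fx': 538.7117326498312, 'fy': 538.7117326498312, 'cx': 324.2106640534973, 'cy': 239.26435960941097, 'origin': array([ 0.40909782, -0.01663314,  1.26531461]), 'rotation': array([-0.04962923,  0.71336427, -0.69722124,  0.05030806])}
side {'fx': 574.2821598112031, 'fy': 574.2821598112031, 'cx': 327.17468072097853, 'cy': 238.58994906277974, 'origin': array([0.06679544, 0.99498657, 1.05880059]), 'rotation': array([ 0.09234443, -0.22597438,  0.88162385, -0.40391517])}
wrist {'fx': 346.12388339929583, 'fy': 346.12388339929583, 'cx': 321.0395840437593, 'cy': 237.30149031796813, 'tool_from_camera': array([[ 7.19072494e-04,  9.52839956e-01,  3.03472406e-01,
        -7.73584161e-02],
       [ 3.04757048e-04, -3.03472679e-01,  9.52840092e-01,
        -1.42241072e-01],
       [ 9.99999695e-01, -5.92675747e-04, -5.08603548e-04,
         6.74188164e-04],
       [ 0.00000000e+00,  0.00000000e+00,  0.00000000e+00,
         1.00000000e+00]])}
```

View pics/top0.png

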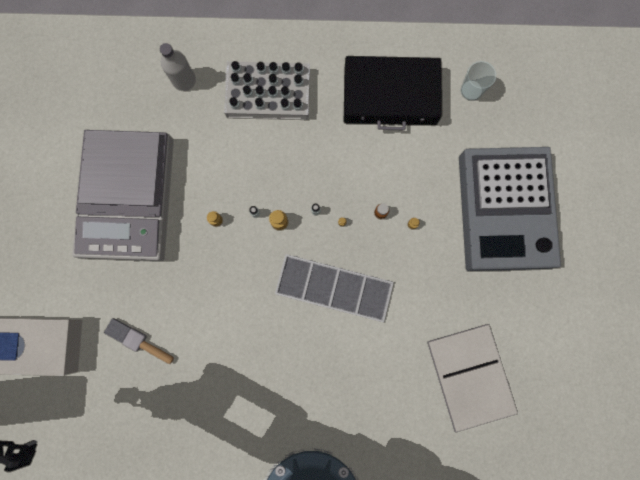

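View pics/side0.png

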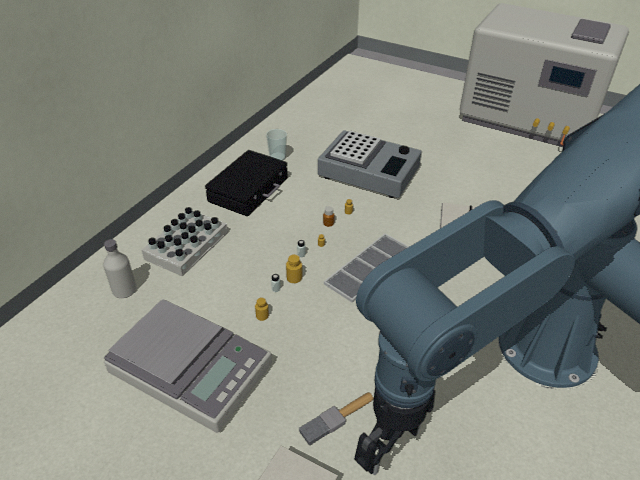

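View pics/wrist0.png

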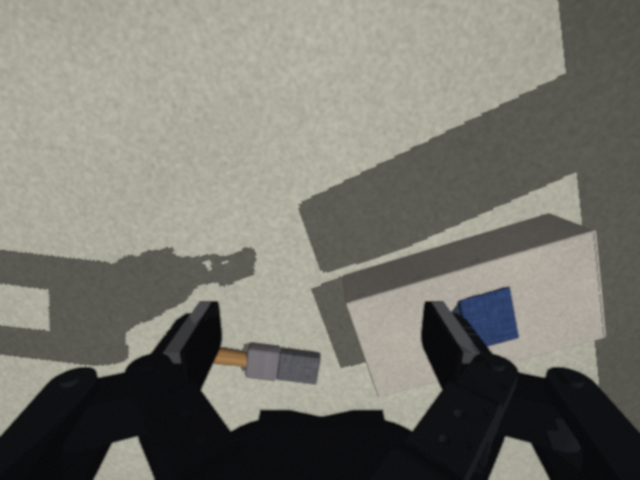

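```bash
python3 - <<'E'
from bench import ctrl
for c in ['top','side']:
  for n in ['w500','w200','w100','w50','tray','vial_a','amber','balance_panel']:
    try:
        r=ctrl.silhouettes(n,c)
        for d in r[:5]:print(c,n,round(d['score'],2),d['bbox'],d['mask'].sum())
    except Exception as e: print(c,n,e)
print(ctrl.get_obs()['time_s'])
E
```

```text
top w500 0.77 [266.4, 212.1, 288.4, 230.7] 292
top w500 0.64 [207.3, 207.7, 222.5, 227.2] 197
top w500 0.38 [339.2, 217.0, 346.9, 225.9] 67
top w200 0.77 [266.4, 212.1, 288.4, 230.7] 292
top w200 0.64 [207.3, 207.7, 222.5, 227.2] 197
top w200 0.38 [339.2, 217.0, 346.9, 225.9] 67
top w100 0.77 [266.4, 212.1, 288.4, 230.7] 292
top w100 0.64 [207.3, 207.7, 222.5, 227.2] 197
top w100 0.38 [339.2, 217.0, 346.9, 225.9] 67
top w50 0.77 [266.4, 212.1, 288.4, 230.7] 292
top w50 0.64 [207.3, 207.7, 222.5, 227.2] 197
top w50 0.38 [339.2, 217.0, 346.9, 225.9] 67
top tray 0.63 [274.9, 252.1, 395.4, 322.7] 4691
top vial_a 0.53 [247.9, 202.6, 259.6, 219.2] 123
top amber 0.59 [373.4, 203.9, 386.5, 221.2] 184
top balance_panel 0.73 [71.1, 129.6, 173.6, 261.0] 11709
side w500 0.64 [284.9, 253.3, 300.5, 281.7] 436
side w500 0.62 [345.5, 196.5, 354.1, 215.6] 107
side w500 0.52 [323.5, 236.6, 406.1, 301.5] 1942
side w500 0.49 [254.1, 296.0, 269.4, 319.0] 278
side w200 0.64 [284.9, 253.3, 300.5, 281.7] 436
side w200 0.62 [345.5, 196.5, 354.1, 215.6] 107
side w200 0.52 [323.5, 236.6, 406.1, 301.5] 1942
side w200 0.49 [254.1, 296.0, 269.4, 319.0] 278
side w100 0.64 [284.9, 253.3, 300.5, 281.7] 436
side w100 0.62 [345.5, 196.5, 354.1, 215.6] 107
side w100 0.52 [323.5, 236.6, 406.1, 301.5] 1942
side w100 0.49 [254.1, 296.0, 269.4, 319.0] 278
side w50 0.64 [284.9, 253.3, 300.5, 281.7] 436
side w50 0.62 [345.5, 196.5, 354.1, 215.6] 107
side w50 0.52 [323.5, 236.6, 406.1, 301.5] 1942
side w50 0.49 [254.1, 296.0, 269.4, 319.0] 278
side vial_a 0.71 [296.5, 240.7, 307.9, 259.9] 144
side vial_a 0.64 [269.3, 274.2, 283.2, 293.8] 155
side amber 0.5 [321.5, 206.1, 333.1, 225.4] 204
side balance_panel 0.62 [105.6, 302.9, 269.0, 431.1] 12679
0.95
```

The top view shows the four brass weights at about (214,218) w200, (279,219) w500, (342,222) w50 and (414,223) w100. The vials are at (254,210) and (316,208), the amber bottle at (382,211). The tray is around (335,288), and the balance is on the left (+y). Next I'll turn these into positions.

```bash
cat > h.py <<'E'
import numpy as np,cv2
from scipy.spatial.transform import Rotation as R
from scipy.optimize import least_squares
from bench import ctrl
def rot(q): return R.from_quat([q[1],q[2],q[3],q[0]]).as_matrix()
def cam(n,obs=None):
    i=ctrl.camera_info(n)
    if n=='wrist':
        T=i['tool_from_camera'];Rt=rot(obs['eef_rot']);M=Rt@T[:3,:3];o=Rt@T[:3,3]+obs['eef_pos']
    else: M=rot(i['rotation']);o=i['origin']
    return i,M,np.array(o)
def proj(P,C):
    i,M,o=C;p=(np.atleast_2d(P)-o)@M
    return np.c_[i['fx']*p[:,0]/p[:,2]+i['cx'],i['fy']*p[:,1]/p[:,2]+i['cy']]
def ray(uv,z,C):
    i,M,o=C;d=M@np.array([(uv[0]-i['cx'])/i['fx'],(uv[1]-i['cy'])/i['fy'],1]);return o+d*(z-o[2])/d[2]
DIM={'w500':(.021,.049,.015,.070),'w200':(.016,.038,.0115,.054),'w100':(.0125,.030,.009,.043),'w50':(.010,.023,.0075,.033),'vial':(.0115,.046,.008,.046),'amber':(.0165,.04,.012,.054)}
def pts(n,xy,z0=0):
    r,h,k,H=DIM[n];t=np.linspace(0,2*np.pi,24,endpoint=False);c,s=np.cos(t),np.sin(t);L=[]
    for rr,z in((r,0),(r,h),(k,h+.4*(H-h)),(k,H)):L.append(np.c_[xy[0]+rr*c,xy[1]+rr*s,0*c+z+z0])
    return np.vstack(L)
def modmask(n,xy,C,z0=0,sc=4):
    P=proj(pts(n,xy,z0),C);m=np.zeros((480*sc,640*sc),np.uint8)
    for A in(P[:48],P[48:]):cv2.fillConvexPoly(m,cv2.convexHull(((A+.5)*sc).astype(np.int32)),1)
    return m
def fit(n,cen,C,xy0,z0=0):
    # xy such that model-silhouette centroid equals observed centroid
    def cm(xy):
        P=proj(pts(n,xy,z0),C);o=P.min(0)-2;sc=16;s=np.ceil((P.max(0)-o+3)*sc).astype(int);m=np.zeros((s[1],s[0]),np.uint8)
        for A in(P[:48],P[48:]):cv2.fillConvexPoly(m,cv2.convexHull(((A-o)*sc).astype(np.int32)),1)
        M=cv2.moments(m,True);return np.array([M['m10']/M['m00'],M['m01']/M['m00']])/sc+o,m.sum()/sc**2
    xy=np.array(xy0,float)
    for _ in range(4):
        c,_a=cm(xy);xy+= ray(np.array(cen)+0,.03,C)[:2]-ray(c,.03,C)[:2]
    return xy,cm(xy)[1]
def brass(im):
    h=cv2.cvtColor(im,cv2.COLOR_RGB2HSV);return((h[:,:,0]>12)&(h[:,:,0]<30)&(h[:,:,1]>130)).astype(np.uint8)
E
python3 - <<'E'
from h import *
for n in('top','side'):
    im=cv2.imread(f'pics/{n}0.png')[:,:,::-1].copy();C=cam(n)
    k,l,s,c=cv2.connectedComponentsWithStats(brass(im))
    for j in range(1,k):
        if s[j,4]>25: print(n,c[j].round(1),s[j])
im=cv2.imread('pics/top0.png')[:,:,::-1].copy();C=cam('top')
for c in((254,210),(316,208),(382,211)):print(ray(c,.046,C))
cr=im[245:330,265:405];cv2.imwrite('pics/tray.png',cv2.resize(cr[:,:,::-1],None,fx=5,fy=5,interpolation=cv2.INTER_NEAREST))
cr=im[190:240,195:435];cv2.imwrite('pics/row.png',cv2.resize(cr[:,:,::-1],None,fx=3.3,fy=3.3,interpolation=cv2.INTER_CUBIC))
ctrl_r=ctrl.silhouettes('tray','top')[0]['mask'].astype(np.uint8)
print(cv2.minAreaRect(np.argwhere(ctrl_r)[:,::-1].astype(np.float32)))
E
```

```text
top [278.3 219.7] [270 211  17  18 239]
top [379.3 214.6] [375 210  12   8  35]
top [214.3 218.5] [208 212  14  14 139]
top [342.2 221.4] [339 219   7   6  33]
top [413.3 223. ] [409 219  10   9  74]
side [535.7 122.3] [533 119   7   8  36]
side [550.4 126. ] [548 122   6   9  37]
side [565.6 129.8] [563 126   7   9  39]
side [348.4 206.7] [345 199   8  15  97]
side [328.  219.8] [323 214  11  13 115]
side [320.8 240.4] [318 234   7  13  68]
side [293.6 269. ] [286 255  16  28 377]
side [261.3 309.1] [255 298  13  23 237]
[0.64706736 0.1473911  0.046     ]
[0.6550738  0.00474932 0.046     ]
[ 0.65156718 -0.14744825  0.046     ]
((333.8939514160156, 287.8013000488281), (113.0923080444336, 42.835060119628906), 14.420774459838867)
```

View pics/tray.png

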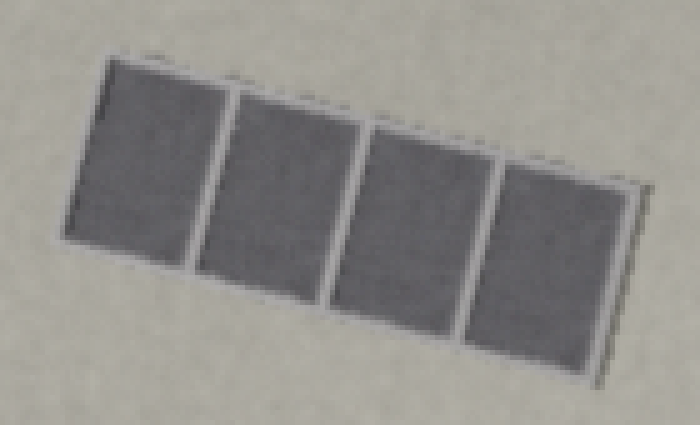

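View pics/row.png

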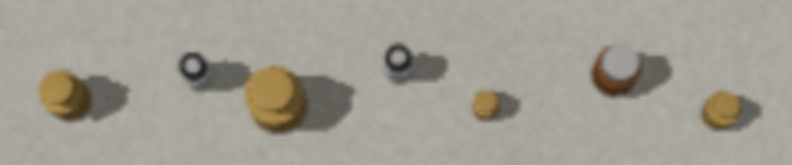

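The tray crop shows four felt bays divided along an axis tilted about 14° in the image. The row crop confirms the order, left to right: w200, vial, w500, vial, w50, amber, w100.

```bash
python3 - <<'E'
from h import *
W={'w500':((278.3,219.7),(293.6,269),239,377),'w200':((214.3,218.5),(261.3,309.1),139,237),'w50':((342.2,221.4),(320.8,240.4),33,68),'w100':((413.3,223),(348.4,206.7),74,97)}
for n,(a,b,A,B) in W.items():
    for c,p,ar in(('top',a,A),('side',b,B)):
        x,area=fit(n,p,cam(c),ray(p,.03,cam(c))[:2]);print(n,c,x.round(4),'area',round(area),ar)
im=cv2.imread('pics/top0.png')[:,:,::-1].copy();C=cam('top')
for c,s in (('top',(265,245,405,330)),('side',(320,230,420,305))):
    im=cv2.imread(f'pics/{c}0.png');g=cv2.cvtColor(im,cv2.COLOR_BGR2GRAY);C=cam(c)
    for t in (110,):
        m=np.zeros_like(g);m[s[1]:s[3],s[0]:s[2]]=(g<t)[s[1]:s[3],s[0]:s[2]]
        k,l,st,ce=cv2.connectedComponentsWithStats(m,connectivity=4);P=[]
        for j in range(1,k):
            if st[j,4]>150:
                P.append(ray(ce[j],.004,C)[:2]);print(c,t,ce[j].round(1),st[j,4],P[-1].round(4))
        if len(P)>1:d=P[0]-P[-1];print(np.linalg.norm(d),np.degrees(np.arctan2(*d[::-1])))
E
```

```text
w500 top [0.6289 0.0922] area 322 239
w500 side [0.6263 0.0923] area 419 377
w200 top [0.6295 0.243 ] area 202 139
w200 side [0.627  0.2426] area 276 237
w50 top [ 0.631  -0.0574] area 70 33
w50 side [ 0.6276 -0.0557] area 84 68
w100 top [ 0.6305 -0.2246] area 120 74
w100 side [ 0.6268 -0.2235] area 120 97
top 110 [293.4 277.3] 870 [0.4972 0.0544]
top 110 [320.  284.2] 859 [ 0.4824 -0.0083]
top 110 [346.6 291.1] 866 [ 0.4678 -0.0708]
top 110 [373.4 298.1] 876 [ 0.4529 -0.1334]
0.1929366528490269 76.73353106758464
side 110 [383.7 275.8] 4158 [ 0.4233 -0.0246]
```

```bash
python3 - <<'E'
from h import *
o=ctrl.get_obs();M=rot(o['eef_rot']);print(M.round(3),o['q'],o['eef_pos'])
for s in(1,-1):
    z=np.array([s,0,0.]);y=np.array([0,0,-1.]);T=np.c_[np.cross(y,z),y,z]
    print(s,np.degrees(R.from_matrix(T@M.T).as_rotvec()))
print(cam('wrist',o)[1][:,2],cam('wrist',o)[2])
E
```

```text
[[ 0.949  0.     0.314]
 [-0.314 -0.     0.949]
 [ 0.    -1.     0.   ]] [ 1.04467126e+00  1.80744681e-01  1.60701155e+00 -2.36504566e-05
  1.35382845e+00 -2.06296478e-01] [0.18077198 0.54584714 0.231314  ]
1 [ 1.09265212e-03  1.02119841e-03 -7.16754632e+01]
-1 [-1.11465011e-03  1.19264268e-03  1.08324537e+02]
[ 0.28794727 -0.09589943 -0.95283245] [0.10754465 0.5708088  0.37355216]
```

```bash
python3 -m pendant '[0.037,-0.025,0,0,0,-6,0.0854, 0.037,-0.025,0,0,0,-6,0.0854, 0.037,-0.025,0,0,0,-6,0.0854, 0.037,-0.025,0,0,0,-6,0.0854, 0.037,-0.025,0,0,0,-6,0.0854, 0.037,-0.025,0,0,0,-6,0.0854, 0.037,-0.025,0,0,0,-6,0.0854, 0.037,-0.025,0,0,0,-6,0.0854, 0.037,-0.025,0,0,0,-6,0.0854, 0.037,-0.025,0,0,0,-6,0.0854, 0.037,-0.025,0,0,0,-6,0.0854, 0.037,-0.025,0,0,0,-5.7,0.0854]'; python3 -m pendant '[0,0,-0.01,0,0,0,0.0854,0,0,0,0,0,0,0.0854]'
cat > look.py <<'E'
import sys
from h import *
o=ctrl.get_obs();im=ctrl.camera('wrist');cv2.imwrite(f'pics/{sys.argv[1]}.png',im[:,:,::-1]);C=cam('wrist',o)
print(o['time_s'],o['eef_pos'].round(4),np.degrees(R.from_matrix(rot(o['eef_rot'])).as_rotvec()).round(2),'z',rot(o['eef_rot'])[:,2].round(3),o['opening'],o['q'].round(2),o['wrist_force'].round(1))
k,l,s,c=cv2.connectedComponentsWithStats(brass(im))
n=sys.argv[2] if len(sys.argv)>2 else 'w200'
for j in range(1,k):
    if s[j,4]>150:
        xy,a=fit(n,c[j],C,ray(c[j],.03,C)[:2]);print(c[j].round(),s[j],n,xy.round(4),round(a))
E
python3 look.py wr1 w200
```

```text
time_s: 2.5
eef_pos: [0.6259, 0.2449, 0.2312]
eef_rot: [0.499, -0.499, 0.501, -0.501]
wrist_force: [0.1, 0.6, 0.5]
opening: 0.998
time_s: 2.75
eef_pos: [0.6236, 0.2458, 0.2196]
eef_rot: [-0.499, 0.501, -0.501, 0.499]
wrist_force: [0.1, -0.5, -0.0]
opening: 1.001
2.75 [0.6236 0.2458 0.2196] [-69.43  69.41 -69.21] z [ 1.    -0.    -0.003] 1.0005720388473234 [0.2  0.4  1.35 0.   1.39 0.2 ] [ 0.1 -0.5 -0. ]
[ 6. 77.] [  0  43  17  84 868] w200 [0.3437 0.3658] 2752
[328. 212.] [314 194  30  37 897] w200 [0.6306 0.2423] 1043
[327. 347.] [ 309  316   37   64 1867] w200 [0.6301 0.086 ] 1191
```

View pics/wr1.png

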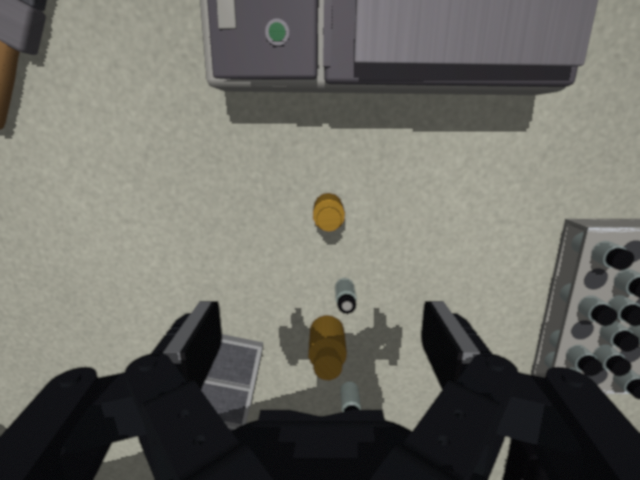

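Wrist view: w200 stands at (328,212), and the wrist fix of (0.6306, 0.2423) agrees with the other cameras to 2–4 mm. Next I descend and grip.

```bash
python3 -m pendant '[0.0045,-0.0035,-0.04,0,0,0,0.0854, 0,0,-0.05,0,0,0,0.0854, 0,0,-0.05,0,0,0,0.07, 0,0,-0.045,0,0,0,0.06, 0,0,-0.023,0,0,0,0.05, 0,0,0,0,0,0,0.04, 0,0,0,0,0,0,0.01, 0,0,0,0,0,0,0.01, 0,0,0,0,0,0,0.01]'; python3 - <<'E'
from h import *
im=ctrl.camera('side');cv2.imwrite('pics/s1.png',im[:,:,::-1])
E
```

```text
time_s: 3.92
eef_pos: [0.6304, 0.2426, 0.015]
eef_rot: [0.501, -0.499, 0.5, -0.501]
wrist_force: [-0.8, -0.0, 2.8]
opening: 0.34
```

View pics/s1.png

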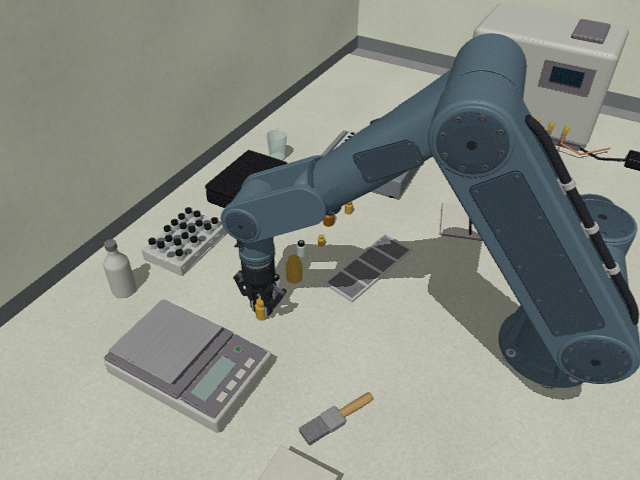

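The side view shows the fingers around the w200 at (261,309). The opening reads 0.34, so I'll let the fingers settle and then lift a little to confirm the grip.

```bash
python3 -m pendant '[0,0,0,0,0,0,0.01, 0,0,0,0,0,0,0.01]';  python3 -m pendant '[0,0,0.02,0,0,0,0.01, 0,0,0.03,0,0,0,0.01,0,0,0.03,0,0,0,0.01, 0,0,0,0,0,0,0.01]';python3 look.py wr2 w200;  python3 - <<'E'
from h import *
im=ctrl.camera('side');cv2.imwrite('pics/s2.png',cv2.resize(im[200:380,180:400,::-1],None,fx=3,fy=3))
E
```

```text
time_s: 4.22
eef_pos: [0.6304, 0.2426, 0.015]
eef_rot: [0.501, -0.499, 0.5, -0.501]
wrist_force: [-1.0, 0.1, 5.9]
opening: 0.337
time_s: 4.72
eef_pos: [0.6316, 0.2428, 0.0973]
eef_rot: [0.502, -0.498, 0.499, -0.501]
wrist_force: [0.8, -0.3, -2.7]
opening: 0.337
4.725 [0.6316 0.2428 0.0973] [-68.94  69.06 -69.43] z [ 1.    -0.     0.007] 0.33702220496706276 [ 0.19  0.53  1.43 -0.    1.17  0.19] [ 0.8 -0.3 -2.7]
[321. 325.] [ 283  264   77  121 7389] w200 [0.6327 0.1895] 2912
[319. 402.] [296 388  46  28 992] w200 [0.6306 0.1223] 2994
```

View pics/s2.png

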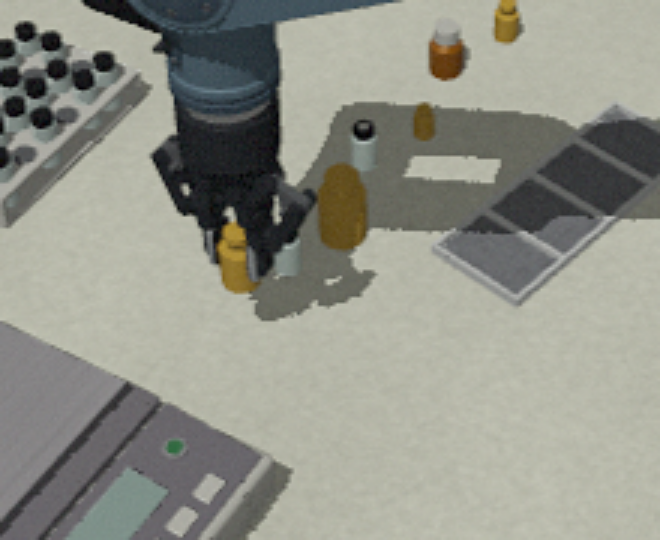

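View pics/wr2.png

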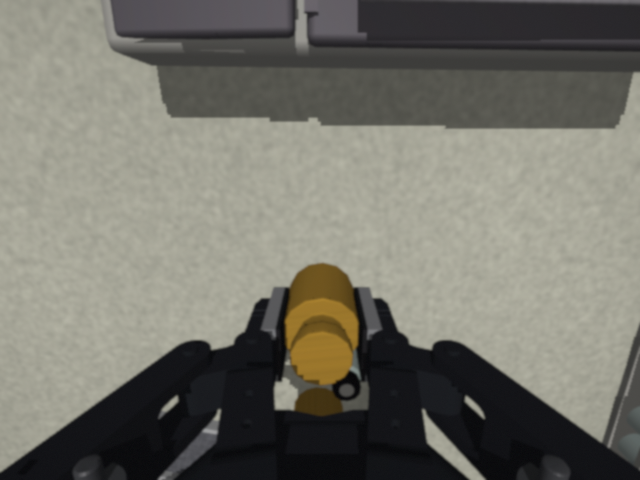

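w200 is held upright between the pads at (321,325) in the wrist view. I'll carry it to its bay (0.468, -0.071).

```bash
python3 -m pendant '[0,0,0.045,0,0,0,0.01, -0.02,-0.039,0,0,0,0,0.01, -0.02,-0.039,0,0,0,0,0.01, -0.02,-0.039,0,0,0,0,0.01, -0.02,-0.039,0,0,0,0,0.01, -0.02,-0.039,0,0,0,0,0.01, -0.02,-0.039,0,0,0,0,0.01, -0.02,-0.039,0,0,0,0,0.01, -0.02,-0.039,0,0,0,0,0.01, 0,0,-0.05,0,0,0,0.01, 0,0,-0.03,0,0,0,0.01, 0,0,0,0,0,0,0.01]'; python3 look.py wr3 w200
```

```text
time_s: 6.32
eef_pos: [0.4658, -0.0685, 0.0549]
eef_rot: [0.499, -0.501, 0.503, -0.497]
wrist_force: [0.1, -0.9, -1.9]
opening: 0.34
6.325 [ 0.4658 -0.0685  0.0549] [-69.45  69.74 -68.97] z [ 1.    -0.001 -0.008] 0.34031325728443557 [-0.4   0.21  1.99 -0.    0.96 -0.4 ] [ 0.1 -0.9 -1.9]
[614. 251.] [ 585  230   55   45 1748] w200 [ 0.6153 -0.0507] 7637
[321. 324.] [ 283  263   77  122 7430] w200 [ 0.4661 -0.0944] 4553
[616. 386.] [ 583  354   57   76 2829] w200 [ 0.6381 -0.135 ] 6543
```

View pics/wr3.png

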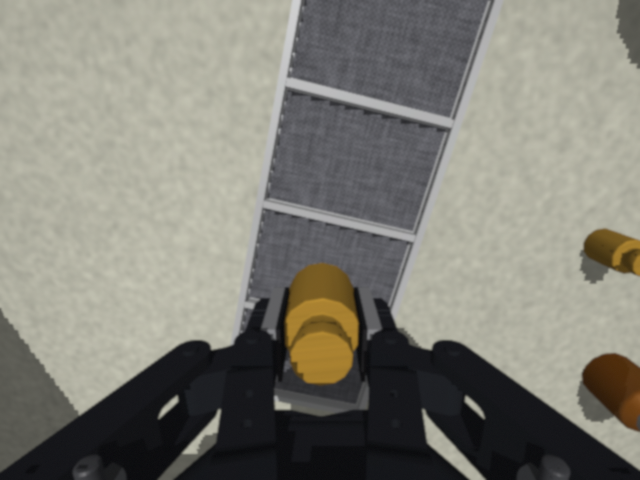

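```bash
python3 - <<'E'
from h import *
o=ctrl.get_obs();C=cam('wrist',o);a=np.radians(-13.3);c=np.array([.475,-.0395])
X=np.array([np.cos(a),np.sin(a)]);Y=np.array([-np.sin(a),np.cos(a)])
for y in(.064,0,-.064):
    for x in(-.044,.044):print(y,x,proj([*(c+X*x+Y*y),.01],C).round())
for y in (.096,.032,-.032,-.096):print((c+Y*y).round(4))
E
```

```text
0.064 -0.044 [[279.  78.]]
0.064 0.044 [[446. 120.]]
0 -0.044 [[257. 200.]]
0 0.044 [[408. 235.]]
-0.064 -0.044 [[238. 301.]]
-0.064 0.044 [[377. 330.]]
[0.4971 0.0539]
[ 0.4824 -0.0084]
[ 0.4676 -0.0706]
[ 0.4529 -0.1329]
```

The projected dividers match the picture, e.g. (279,78) and (257,200), so the weight is over bay 3. I'll lower it gently.

```bash
python3 -m pendant '[0,-0.001,-0.02,0,0,0,0.01, 0.001,0,-0.012,0,0,0,0.01, 0,0,-0.004,0,0,0,0.01, 0,0,0,0,0,0,0.01]';python3 -m pendant '[0,0,-0.002,0,0,0,0.01, 0,0,0,0,0,0,0.01]';
```

```text
time_s: 6.88
eef_pos: [0.4705, -0.0706, 0.0226]
eef_rot: [-0.5, 0.5, -0.5, 0.5]
wrist_force: [-0.4, -0.1, -1.7]
opening: 0.339
time_s: 7.12
eef_pos: [0.4705, -0.0707, 0.0206]
eef_rot: [-0.5, 0.5, -0.5, 0.5]
wrist_force: [-1.3, 0.6, -2.0]
opening: 0.339
```

```bash
python3 -m pendant '[0,0,-0.002,0,0,0,0.01, 0,0,0,0,0,0,0.01]';
```

```text
time_s: 7.38
eef_pos: [0.4706, -0.0708, 0.0189]
eef_rot: [-0.5, 0.5, -0.5, 0.5]
wrist_force: [-1.5, 0.7, 4.4]
opening: 0.341
```

The force changed by +6 N, so it is in contact. Next I release and rise.

```bash
python3 -m pendant '[0,0,0,0,0,0,0.05, 0,0,0,0,0,0,0.06, 0,0,0,0,0,0,0.06, 0,0,0.03,0,0,0,0.0854, 0,0,0.05,0,0,0,0.0854, 0,0,0.05,0,0,0,0.0854, 0,0,0,0,0,0,0.0854]'; python3 look.py wr4 w200;python3 - <<'E'
from h import *
im=ctrl.camera('side');cv2.imwrite('pics/s4.png',cv2.resize(im[180:360,230:450,::-1],None,fx=3,fy=3))
E
```

```text
time_s: 8.25
eef_pos: [0.4733, -0.0718, 0.1526]
eef_rot: [-0.501, 0.499, -0.497, 0.503]
wrist_force: [0.2, -0.5, 0.1]
opening: 1.004
8.25 [ 0.4733 -0.0718  0.1526] [-69.07  68.84 -69.67] z [ 1.    -0.     0.008] 1.0035477233442311 [-0.4   0.05  1.92  0.    1.16 -0.4 ] [ 0.2 -0.5  0.1]
[542.  13.] [ 505    0   94   35 2168] w200 [0.6234 0.0782] 4114
[511. 206.] [493 193  38  26 724] w200 [ 0.6251 -0.0541] 2517
[317. 229.] [ 297  204   40   50 1579] w200 [ 0.4712 -0.0726] 1666
[519. 302.] [ 499  284   52   45 1150] w200 [ 0.6469 -0.1392] 2351
```

View pics/wr4.png

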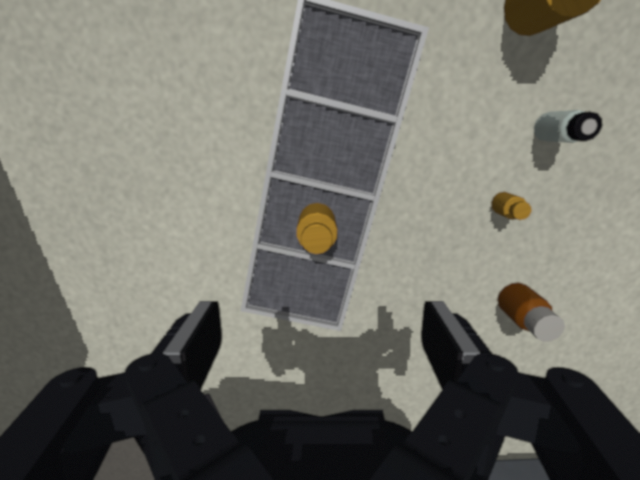

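View pics/s4.png

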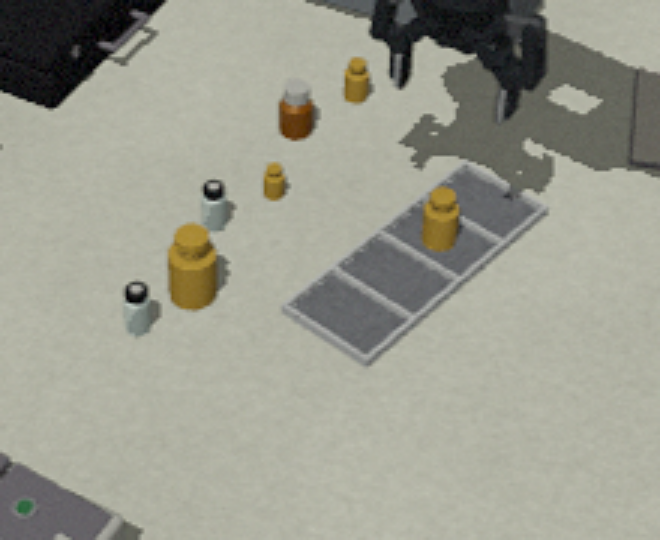

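w200 stands in the third bay, at (317,229) in the wrist view. Next is w100.

```bash
python3 -m pendant '[0.032,-0.031,0,0,0,0,0.0854, 0.032,-0.031,0,0,0,0,0.0854,0.032,-0.031,0,0,0,0,0.0854,0.032,-0.031,0,0,0,0,0.0854,0.032,-0.031,0,0,0,0,0.0854,0,0,0,0,0,0,0.0854,0,0,0,0,0,0,0.0854]'; python3 look.py wr5 w100
```

```text
time_s: 9.22
eef_pos: [0.6287, -0.2247, 0.1457]
eef_rot: [0.499, -0.5, 0.502, -0.499]
wrist_force: [-0.2, 0.6, 0.2]
opening: 1.004
9.225 [ 0.6287 -0.2247  0.1457] [-69.33  69.54 -69.1 ] z [ 1.    -0.001 -0.004] 1.004401565887479 [-0.52  0.46  1.42  0.    1.26 -0.52] [-0.2  0.6  0.2]
[86. 16.] [  32    0   91   42 2512] w100 [ 0.4703 -0.0752] 2620
[326.   4.] [315   0  22  10 174] w100 [ 0.6319 -0.068 ] 1801
[349. 129.] [340 108  34  45 314] w100 [ 0.6493 -0.1476] 1028
[324. 228.] [310 210  29  38 869] w100 [ 0.6313 -0.2243] 1029
```

View pics/wr5.png

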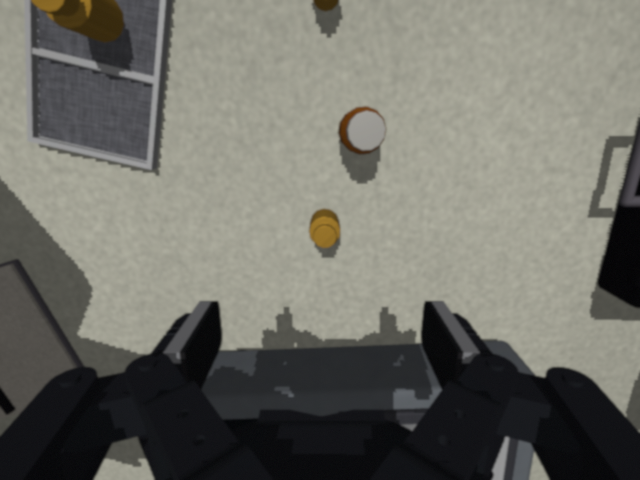

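w100 is at (324,228), i.e. (0.631, -0.224), almost exactly below the TCP. I descend and grip.

```bash
python3 -m pendant '[0.001,0.001,-0.04,0,0,0,0.07, 0,0,-0.045,0,0,0,0.06, 0,0,-0.034,0,0,0,0.055, 0,0,-0.02,0,0,0,0.045, 0,0,0,0,0,0,0.03, 0,0,0,0,0,0,0.005, 0,0,0,0,0,0,0.005, 0,0,0,0,0,0,0.005, 0,0,0,0,0,0,0.005, 0,0,0,0,0,0,0.005]';  python3 -m pendant '[0,0,0.02,0,0,0,0.005, 0,0,0.04,0,0,0,0.005,0,0,0.05,0,0,0,0.005, 0,0,0.01,0,0,0,0.005]';python3 look.py wr6 w100
```

```text
time_s: 10.52
eef_pos: [0.6316, -0.2248, 0.0099]
eef_rot: [-0.5, 0.5, -0.5, 0.5]
wrist_force: [-0.6, 0.2, 3.1]
opening: 0.255
time_s: 11.02
eef_pos: [0.634, -0.2261, 0.1356]
eef_rot: [-0.501, 0.499, -0.497, 0.503]
wrist_force: [0.4, -0.0, -1.7]
opening: 0.253
11.025 [ 0.634  -0.2261  0.1356] [-69.13  68.84 -69.7 ] z [ 1.    -0.     0.008] 0.2533609513891352 [-0.52  0.48  1.43  0.    1.23 -0.52] [ 0.4 -0.  -1.7]
[67. 13.] [  18    0   84   33 1915] w100 [ 0.4733 -0.0789] 3015
[342. 126.] [331 103  36  48 331] w100 [ 0.6496 -0.1477] 1113
[321. 320.] [ 293  274   57   94 4373] w100 [ 0.6353 -0.3043] 1234
```

View pics/wr6.png

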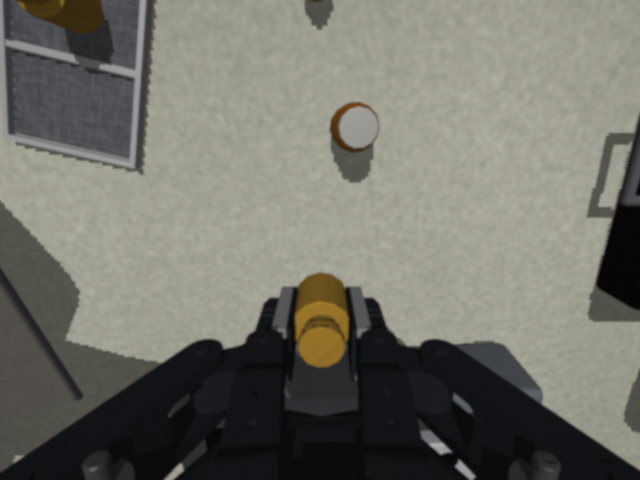

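w100 is held upright at (321,320). I carry it to bay 2 at (0.483, -0.008).

```bash
python3 -m pendant '[-0.0245,0.036,0,0,0,0,0.005, -0.0245,0.036,0,0,0,0,0.005,-0.0245,0.036,0,0,0,0,0.005,-0.0245,0.036,0,0,0,0,0.005,-0.0245,0.036,0,0,0,0,0.005,-0.0245,0.036,0,0,0,0,0.005, 0,0,-0.04,0,0,0,0.005, 0,0,-0.04,0,0,0,0.005,0,0,-0.02,0,0,0,0.005,0,0,-0.011,0,0,0,0.005,0,0,0,0,0,0,0.005]';python3 -m pendant '[0,0,-0.002,0,0,0,0.005, 0,0,0,0,0,0,0.005]';python3 -m pendant '[0,0,-0.002,0,0,0,0.005, 0,0,0,0,0,0,0.005]'
```

```text
time_s: 12.45
eef_pos: [0.4834, -0.0084, 0.0175]
eef_rot: [0.499, -0.5, 0.501, -0.499]
wrist_force: [0.4, 0.2, -1.7]
opening: 0.257
time_s: 12.7
eef_pos: [0.4849, -0.0088, 0.017]
eef_rot: [-0.5, 0.5, -0.5, 0.501]
wrist_force: [-0.8, -0.2, -0.2]
opening: 0.253
time_s: 12.95
eef_pos: [0.4843, -0.0087, 0.0144]
eef_rot: [-0.5, 0.5, -0.5, 0.5]
wrist_force: [0.0, -0.4, -1.1]
opening: 0.256
```

```bash
python3 -m pendant '[0,0,-0.001,0,0,0,0.005, 0,0,0,0,0,0,0.005]';python3 -m pendant '[0,0,-0.001,0,0,0,0.005, 0,0,0,0,0,0,0.005]'
```

```text
time_s: 13.2
eef_pos: [0.4845, -0.0087, 0.0139]
eef_rot: [-0.5, 0.5, -0.5, 0.5]
wrist_force: [-3.1, 0.5, 5.6]
opening: 0.252
time_s: 13.45
eef_pos: [0.4845, -0.0087, 0.0138]
eef_rot: [-0.5, 0.5, -0.5, 0.5]
wrist_force: [-6.6, 0.3, 17.4]
opening: 0.248
```

```bash
python3 -m pendant '[0,0,0.001,0,0,0,0.005, 0,0,0,0,0,0,0.04, 0,0,0,0,0,0,0.05, 0,0,0,0,0,0,0.06, 0,0,0.04,0,0,0,0.0854, 0,0,0.05,0,0,0,0.0854, 0,0,0.045,0,0,0,0.0854, 0,0,0,0,0,0,0.0854]'; python3 look.py wr7 w100
```

```text
time_s: 14.45
eef_pos: [0.4871, -0.0093, 0.1522]
eef_rot: [-0.501, 0.498, -0.498, 0.503]
wrist_force: [0.3, -0.4, -0.5]
opening: 0.996
14.45 [ 0.4871 -0.0093  0.1522] [-69.03  68.9  -69.59] z [ 1.    -0.     0.008] 0.9955727087867938 [-0.26  0.07  1.9   0.    1.16 -0.26] [ 0.3 -0.4 -0.5]
[527.  90.] [ 475   55  106   68 5357] w100 [0.6396 0.0941] 1926
[316. 227.] [302 208  30  38 909] w100 [ 0.4849 -0.0099] 983
[484. 276.] [468 261  33  30 637] w100 [ 0.629  -0.0541] 1324
[301. 300.] [ 282  272   38   57 1722] w100 [ 0.4705 -0.0769] 1077
[502. 353.] [486 342  37  31 297] w100 [ 0.6578 -0.1329] 1314
```

View pics/wr7.png

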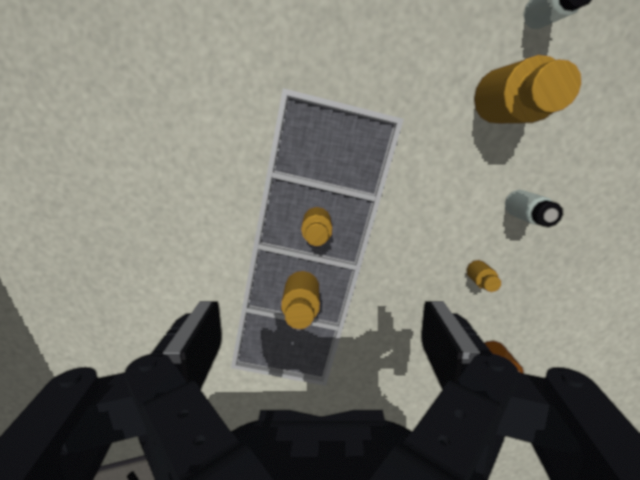

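w100 stands upright in bay 2 at (316,227), and w200 is undisturbed. Next is w50.

```bash
python3 -m pendant '[0.037,-0.012,0,0,0,0,0.0854, 0.037,-0.012,0,0,0,0,0.0854,0.037,-0.012,0,0,0,0,0.0854,0.036,-0.012,0,0,0,0,0.0854,0,0,0,0,0,0,0.0854,0,0,0,0,0,0,0.0854]'; python3 look.py wr8 w50
```

```text
time_s: 15.25
eef_pos: [0.6296, -0.0561, 0.1461]
eef_rot: [0.499, -0.501, 0.501, -0.499]
wrist_force: [-0.0, 0.0, -0.9]
opening: 1.004
15.25 [ 0.6296 -0.0561  0.1461] [-69.39  69.5  -69.14] z [ 1.    -0.    -0.004] 1.0037231120930545 [-0.28  0.39  1.52  0.    1.23 -0.28] [-0.   0.  -0.9]
[321.  24.] [ 288    0   68   57 3005] w50 [0.63   0.0901] 996
[129. 169.] [ 101  152   56   35 1520] w50 [ 0.4797 -0.0092] 1009
[324. 228.] [313 214  23  29 512] w50 [ 0.6319 -0.0569] 630
[121. 250.] [  86  224   70   53 2428] w50 [ 0.4613 -0.0762] 937
[352. 320.] [336 304  37  41 852] w50 [ 0.6571 -0.1427] 701
```

View pics/wr8.png

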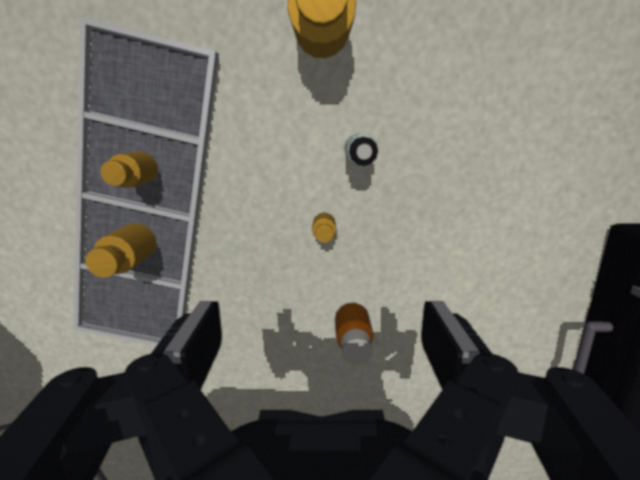

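w50 is at (324,228), directly below the TCP. I descend and grip.

```bash
python3 -m pendant '[0.001,0,-0.04,0,0,0,0.07, 0,0,-0.045,0,0,0,0.06, 0,0,-0.034,0,0,0,0.05, 0,0,-0.02,0,0,0,0.04, 0,0,-0.003,0,0,0,0.025, 0,0,0,0,0,0,0.0, 0,0,0,0,0,0,0.0, 0,0,0,0,0,0,0.0, 0,0,0,0,0,0,0.0, 0,0,0,0,0,0,0.0]';  python3 -m pendant '[0,0,0.02,0,0,0,0.0, 0,0,0.04,0,0,0,0.0,0,0,0.05,0,0,0,0.0, 0,0,0.01,0,0,0,0.0]';python3 look.py wr9 w50
```

```text
time_s: 16.55
eef_pos: [0.6323, -0.0566, 0.0065]
eef_rot: [-0.5, 0.5, -0.5, 0.5]
wrist_force: [-0.5, 1.4, 0.2]
opening: 0.189
time_s: 17.05
eef_pos: [0.6354, -0.0574, 0.1325]
eef_rot: [-0.502, 0.498, -0.497, 0.503]
wrist_force: [1.4, 0.1, -1.2]
opening: 0.19
17.05 [ 0.6354 -0.0574  0.1325] [-69.01  68.85 -69.64] z [ 1.    -0.     0.009] 0.1901344046822372 [-0.28  0.41  1.53  0.    1.2  -0.28] [ 1.4  0.1 -1.2]
[310.  21.] [ 274    0   71   51 2665] w50 [0.63   0.0865] 1123
[106. 169.] [  75  151   63   37 1819] w50 [ 0.4793 -0.0092] 1196
[ 99. 255.] [  60  227   78   58 2881] w50 [ 0.4603 -0.0766] 1097
[321. 318.] [ 300  282   43   72 2573] w50 [ 0.637  -0.1341] 769
```

View pics/wr9.png

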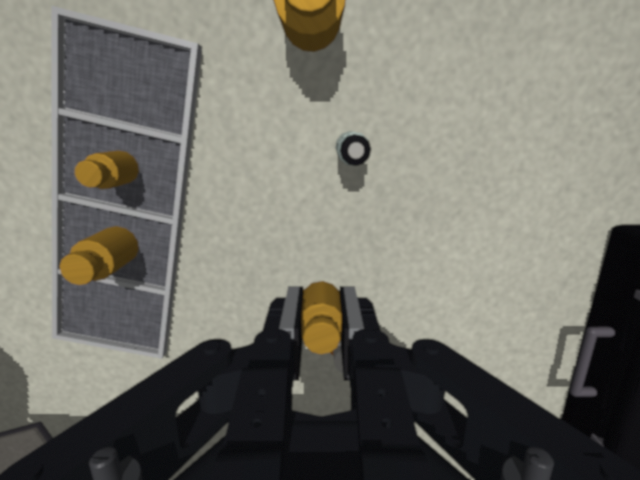

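```bash
python3 -m pendant '[-0.0265,0.022,0,0,0,0,0, -0.0265,0.022,0,0,0,0,0,-0.0265,0.022,0,0,0,0,0,-0.0265,0.022,0,0,0,0,0,-0.0265,0.0225,0,0,0,0,0, 0,0,-0.04,0,0,0,0, 0,0,-0.04,0,0,0,0,0,0,-0.02,0,0,0,0,0,0,-0.012,0,0,0,0,0,0,0,0,0,0,0]';python3 -m pendant '[0,0,-0.002,0,0,0,0, 0,0,0,0,0,0,0]';python3 -m pendant '[0,0,-0.001,0,0,0,0, 0,0,0,0,0,0,0]'
```

```text
time_s: 18.35
eef_pos: [0.4988, 0.054, 0.0134]
eef_rot: [0.499, -0.5, 0.501, -0.499]
wrist_force: [0.2, -0.0, -0.3]
opening: 0.193
time_s: 18.6
eef_pos: [0.5004, 0.0538, 0.013]
eef_rot: [-0.5, 0.5, -0.5, 0.501]
wrist_force: [-0.7, 0.7, -0.2]
opening: 0.187
time_s: 18.85
eef_pos: [0.4999, 0.0538, 0.0115]
eef_rot: [-0.5, 0.5, -0.5, 0.5]
wrist_force: [0.8, 0.5, -0.8]
opening: 0.193
```

```bash
python3 -m pendant '[0,0,-0.001,0,0,0,0, 0,0,0,0,0,0,0]'
```

```text
time_s: 19.1
eef_pos: [0.4999, 0.0539, 0.0104]
eef_rot: [-0.5, 0.5, -0.5, 0.5]
wrist_force: [0.0, 0.9, -0.4]
opening: 0.189
```

```bash
python3 -m pendant '[0,0,-0.001,0,0,0,0, 0,0,0,0,0,0,0]'
```

```text
time_s: 19.35
eef_pos: [0.5, 0.0538, 0.0102]
eef_rot: [-0.5, 0.5, -0.5, 0.5]
wrist_force: [-4.3, -0.0, 10.6]
opening: 0.19
```

```bash
python3 -m pendant '[0,0,0.0005,0,0,0,0, 0,0,0,0,0,0,0.03, 0,0,0,0,0,0,0.04, 0,0,0,0,0,0,0.05, 0,0,0.04,0,0,0,0.0854, 0,0,0.05,0,0,0,0.0854, 0,0,0.05,0,0,0,0.0854, 0,0,0,0,0,0,0.0854]'; python3 look.py wr10 w50
```

```text
time_s: 20.35
eef_pos: [0.503, 0.0535, 0.1543]
eef_rot: [-0.502, 0.498, -0.498, 0.503]
wrist_force: [0.4, -0.2, 0.8]
opening: 0.998
20.35 [0.503  0.0535 0.1543] [-68.94  68.88 -69.59] z [ 1.    -0.     0.009] 0.9976203923811443 [-0.13  0.11  1.86  0.    1.17 -0.13] [ 0.4 -0.2  0.8]
[488. 181.] [ 446  152   86   59 3930] w50 [0.6408 0.0892] 872
[316. 225.] [304 211  24  29 536] w50 [0.5004 0.0523] 595
[298. 295.] [284 274  29  43 966] w50 [ 0.4843 -0.0133] 647
[284. 360.] [ 267  331   36   61 1718] w50 [ 0.4693 -0.0821] 673
```

View pics/wr10.png

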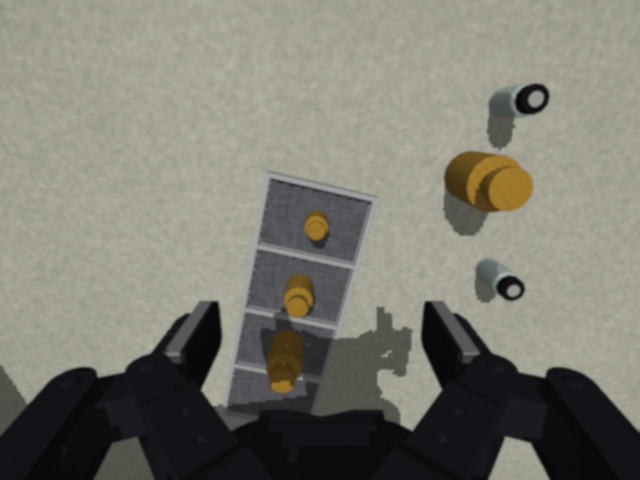

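w50 stands upright in bay 1 at (316,225). w500 is the last one.

```bash
python3 -m pendant '[0.0325,0.0095,0,0,0,0,0.0854, 0.0325,0.0095,0,0,0,0,0.0854,0.0325,0.0095,0,0,0,0,0.0854,0.0325,0.0095,0,0,0,0,0.0854,0,0,0,0,0,0,0.0854,0,0,0,0,0,0,0.0854]'; python3 look.py wr11 w500
```

```text
time_s: 21.15
eef_pos: [0.6281, 0.0918, 0.1478]
eef_rot: [0.499, -0.501, 0.501, -0.499]
wrist_force: [-0.3, 0.2, 0.8]
opening: 1.001
21.15 [0.6281 0.0918 0.1478] [-69.43  69.45 -69.19] z [ 1.    -0.    -0.004] 1.0008045166474684 [-0.04  0.39  1.52 -0.    1.24 -0.04] [-0.3  0.2  0.8]
[323. 233.] [ 297  199   54   69 2864] w500 [0.6299 0.0919] 3150
[170. 271.] [154 255  34  32 721] w500 [0.5087 0.0611] 4095
[156. 334.] [139 315  38  42 698] w500 [0.4885 0.0026] 4106
```

View pics/wr11.png

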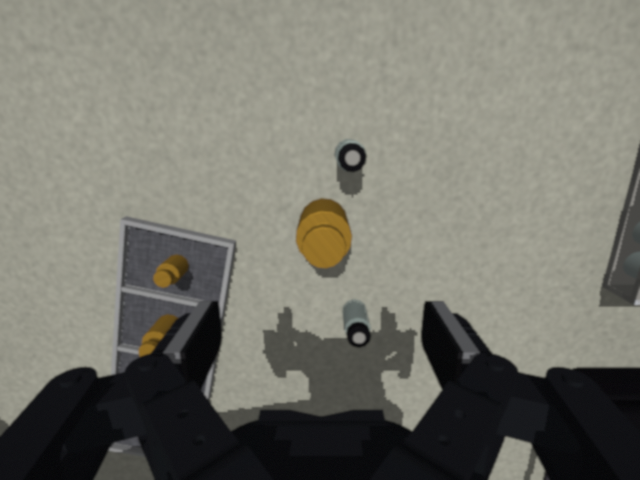

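w500 is at (323,233), directly below the TCP. I descend with the jaws wide open.

```bash
python3 -m pendant '[0,0,-0.04,0,0,0,0.0854, 0,0,-0.04,0,0,0,0.0854, 0,0,-0.036,0,0,0,0.0854, 0,0,-0.02,0,0,0,0.075, 0,0,0,0,0,0,0.065, 0,0,0,0,0,0,0.055, 0,0,0,0,0,0,0.02, 0,0,0,0,0,0,0.02, 0,0,0,0,0,0,0.02, 0,0,0,0,0,0,0.02]';  python3 -m pendant '[0,0,0.01,0,0,0,0.02, 0,0,0.02,0,0,0,0.02,0,0,0.04,0,0,0,0.02, 0,0,0.04,0,0,0,0.02, 0,0,0.02,0,0,0,0.02, 0,0,0,0,0,0,0.02]';python3 look.py wr12 w500
```

```text
time_s: 22.45
eef_pos: [0.631, 0.0919, 0.016]
eef_rot: [-0.501, 0.499, -0.499, 0.501]
wrist_force: [-3.2, -0.1, 6.5]
opening: 0.464
time_s: 23.2
eef_pos: [0.6309, 0.0919, 0.1459]
eef_rot: [-0.501, 0.499, -0.499, 0.501]
wrist_force: [0.4, -0.3, -4.9]
opening: 0.46
23.2 [0.6309 0.0919 0.1459] [-69.11  69.13 -69.41] z [ 1.    -0.     0.004] 0.4595332807591233 [-0.04  0.4   1.52  0.    1.23 -0.04] [ 0.4 -0.3 -4.9]
[321. 337.] [  266   253   111   163 14281] w500 [0.6317 0.0018] 3524
[164. 272.] [147 256  35  33 740] w500 [0.5089 0.0612] 4226
[154. 338.] [ 133  317   43   46 1112] w500 [0.4916 0.0012] 4201
```

View pics/wr12.png

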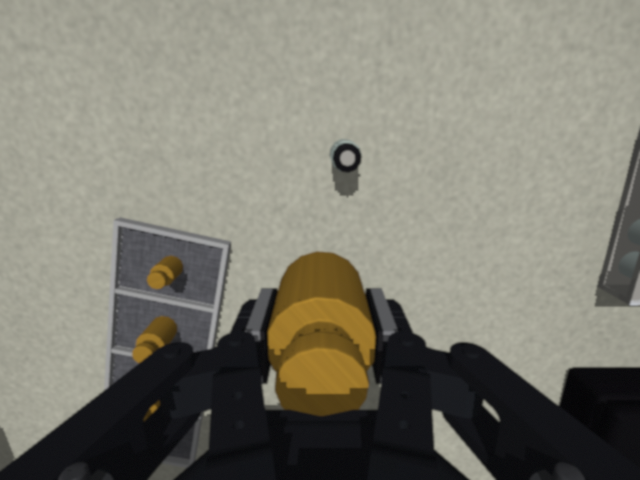

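w500 is held upright at (321,337). I carry it to bay 4 at (0.455, -0.132).

```bash
python3 -m pendant '[-0.025,-0.032,0,0,0,0,0.02, -0.025,-0.032,0,0,0,0,0.02,-0.025,-0.032,0,0,0,0,0.02,-0.025,-0.032,0,0,0,0,0.02,-0.025,-0.032,0,0,0,0,0.02,-0.025,-0.032,0,0,0,0,0.02,-0.025,-0.032,0,0,0,0,0.02, 0,0,-0.04,0,0,0,0.02, 0,0,-0.04,0,0,0,0.02,0,0,-0.025,0,0,0,0.02,0,0,-0.014,0,0,0,0.02,0,0,0,0,0,0,0.02]';python3 -m pendant '[0,0,-0.002,0,0,0,0.02, 0,0,0,0,0,0,0.02]'; python3 look.py wr13 w500
```

```text
time_s: 24.75
eef_pos: [0.4535, -0.1313, 0.0233]
eef_rot: [0.5, -0.5, 0.501, -0.499]
wrist_force: [-0.6, 0.5, -4.8]
opening: 0.459
time_s: 25.0
eef_pos: [0.4555, -0.1325, 0.0236]
eef_rot: [-0.5, 0.5, -0.499, 0.501]
wrist_force: [0.6, 0.6, -5.1]
opening: 0.46
25.0 [ 0.4555 -0.1325  0.0236] [-69.25  69.2  -69.37] z [ 1.    -0.     0.002] 0.4599877844553506 [-0.53  0.27  1.99 -0.    0.88 -0.53] [ 0.6  0.6 -5.1]
[396.  17.] [ 364    0   76   41 2241] w500 [ 0.4774 -0.0255] 21359
[363. 174.] [ 321  130   86   89 6173] w500 [ 0.4697 -0.0699] 12683
[321. 336.] [  266   252   111   164 14330] w500 [ 0.456  -0.1359] 13715
```

View pics/wr13.png

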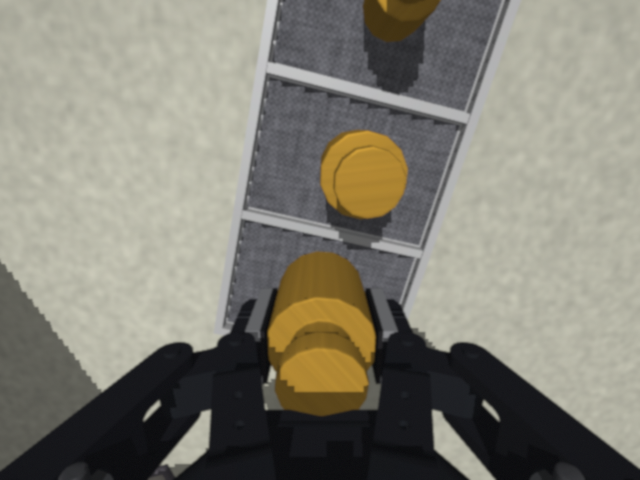

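The w500 is inside bay 4 in the picture, well clear of the divider. I continue down.

```bash
python3 -m pendant '[0,0,-0.002,0,0,0,0.02, 0,0,0,0,0,0,0.02]';python3 -m pendant '[0,0,-0.001,0,0,0,0.02, 0,0,0,0,0,0,0.02]'
```

```text
time_s: 25.3
eef_pos: [0.4548, -0.1321, 0.0209]
eef_rot: [-0.5, 0.5, -0.5, 0.5]
wrist_force: [0.4, 0.8, -6.0]
opening: 0.46
time_s: 25.55
eef_pos: [0.4548, -0.1322, 0.02]
eef_rot: [-0.5, 0.5, -0.5, 0.5]
wrist_force: [-1.2, 0.8, 0.1]
opening: 0.462
```

```bash
python3 -m pendant '[0,0,-0.001,0,0,0,0.02, 0,0,0,0,0,0,0.02]'
```

```text
time_s: 25.8
eef_pos: [0.4549, -0.1322, 0.02]
eef_rot: [0.5, -0.5, 0.5, -0.5]
wrist_force: [-6.2, 2.5, 12.5]
opening: 0.463
```

```bash
python3 -m pendant '[0,0,0.0005,0,0,0,0.02, 0,0,0,0,0,0,0.05, 0,0,0,0,0,0,0.065, 0,0,0,0,0,0,0.075, 0,0,0,0,0,0,0.08, 0,0,0.04,0,0,0,0.0854, 0,0,0.05,0,0,0,0.0854, 0,0,0.05,0,0,0,0.0854, 0,0.03,0.05,0,0,0,0.0854, 0,0.03,0.03,0,0,0,0.0854, 0,0,0,0,0,0,0.0854, 0,0,0,0,0,0,0.0854]'; python3 - <<'E'
from h import *
for n in('top','side','wrist'):
    im=ctrl.camera(n);cv2.imwrite(f'pics/f_{n}.png',im[:,:,::-1])
    if n=='side':cv2.imwrite('pics/f_sidec.png',cv2.resize(im[180:360,230:450,::-1],None,fx=3,fy=3))
o=ctrl.get_obs();print(o['eef_pos'],o['time_s'])
E
```

```text
time_s: 27.3
eef_pos: [0.4543, -0.0722, 0.2384]
eef_rot: [0.5, -0.5, 0.5, -0.5]
wrist_force: [-0.1, -0.2, -0.8]
opening: 1.002
[ 0.45397092 -0.07251929  0.23768393] 27.45
```

View pics/f_sidec.png

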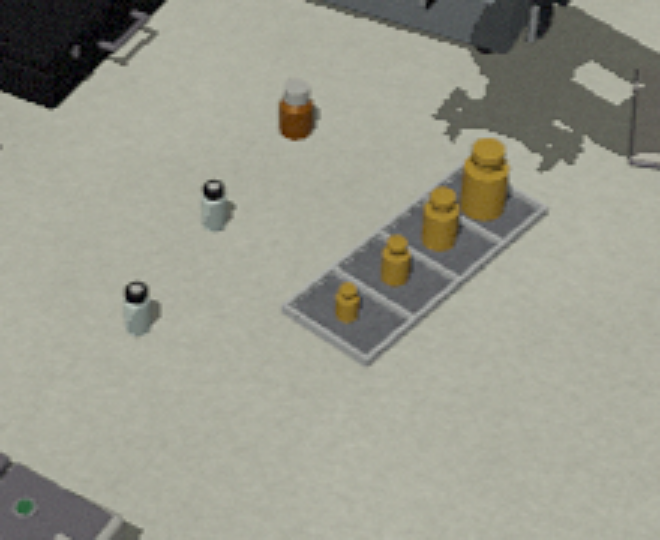

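View pics/f_wrist.png

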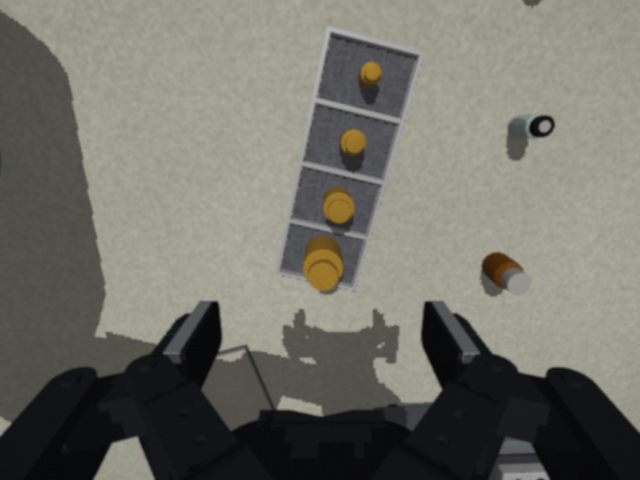

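View pics/f_top.png

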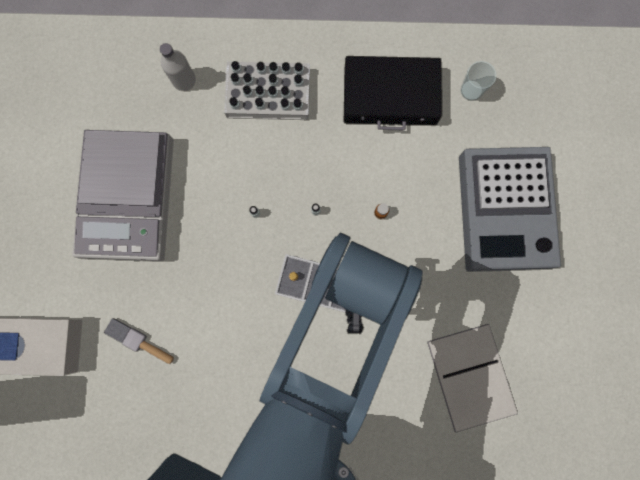

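All four weights stand one to a bay, in order. The vials at (254,210) and (316,208) and the amber bottle at (382,211) are unmoved. A last check in numbers, then I hand in.

```bash
python3 - <<'E'
from h import *
o=ctrl.get_obs();im=cv2.imread('pics/f_wrist.png')[:,:,::-1].copy();C=cam('wrist',o)
a=np.radians(-13.3);c0=np.array([.475,-.0395]);M=np.array([[np.cos(a),np.sin(a)],[-np.sin(a),np.cos(a)]])
k,l,s,c=cv2.connectedComponentsWithStats(brass(im))
names=dict(w50=(371,74),w100=(353,142),w200=(338,206),w500=(323,263))
for n,p in names.items():
    j=1+np.argmin(np.linalg.norm(c[1:]-p,axis=1)+1e3*(s[1:,4]<150));xy,A=fit(n,c[j],C,ray(c[j],.03,C)[:2],.004);print(n,xy.round(4),'tray',(M@(xy-c0)).round(4),round(A),s[j,4])
ctrl.hand_in()
E
```

```text
w50 [0.5003 0.0539] tray [0.0032 0.0967] 472 405
w100 [ 0.4849 -0.0085] tray [0.0024 0.0325] 576 514
w200 [ 0.4712 -0.0716] tray [ 0.0037 -0.0321] 958 879
w500 [ 0.4554 -0.1321] tray [ 0.0022 -0.0946] 1826 1676
the job is handed in; nothing more can be done
```

All four weights are standing in the tray, one to a bay, and the job is handed in. The balance is on the robot's left, so the order from that end is w50, w100, w200, w500. I lowered each weight until the wrist force showed contact, then released it.

- **Position:** the final wrist-camera fit put every weight within about 4 mm of its bay centre, against limits of 26 mm along the row and 42 mm across.
- **Upright and undisturbed:** the side and wrist views show all four weights upright. The two vials and the amber bottle sit at the same pixels in the top view as at the start.
- **Time and clearance:** the job took about 27.5 s of the 88 s allowed. The gripper ended open, about 0.24 m above the bench and clear of everything.
- **Disagreements:** at the start, the top and side camera fixes differed by 2–4 mm. The image networks could not tell the four weights apart, so I identified each one by its size in the pictures. No check failed.

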